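# Make up the patching kit and the finishing kit

### The job

Make up the two job kits from the stock lying on the bench in front of and beside the trays (not from the like things kept back by the wall). The larger tray is the patching kit: lay the try square in its L-shaped bed, the plain rectangular lime offcut in the pocket inside the square's corner and the tapered wedge in the narrower pocket along the tray's other edge. The smaller tray is the finishing kit: the sanding block goes in its oblong pocket and the small dark stain tin upright in its round well; seat everything flat on the tray floor, keep the stain tin upright all the while, and leave the yellow wax tin and the carved sample where they are.

Things in the scene. Friction and masses are not known exactly. Their poses are not given: they have to be found in the camera images.
- patching_tray: Larger tray, fixed: board 188 (x) x 198 (y) mm, floor 6 mm and batten tops 12 mm above the bench. Origin: underside centre. Beds in its frame: L for the try square, 7 mm play, square's origin then at x 0, y -29, axes parallel (stock along -x edge, blade along -y edge); offcut's pocket 99 (x) x 56, centre +29.5, -17; wedge's pocket 104 (x) x 50, centre 0, +66 (long sides along x, either way).
- finishing_tray: Smaller tray, fixed: board 204 (x) x 135 (y) mm, floor 6 mm and batten tops 16 mm above the bench. Origin: underside centre. In its frame: oblong pocket for the sanding block 76 (x) x 119 (y) mm, centre at x -56, y 0 (block's long side along y, either way round); round well for the stain tin, 70 mm diameter, down to the floor, centre at x +38, y 0.
- try_square: Try square lying flat. Dark wooden stock 28 (x) x 110 (y) x 15 mm high, centred 65 mm to -x of the origin; steel blade 22 mm wide (y -55 to -33), 7 to 9 mm above the underside, from the stock to x +79. Origin: underside, centre of the 158 x 110 mm outline. About 0.18 kg, nearly all in the stock: grasp the stock across its 28 mm.
- offcut: Plain rectangular block of pale lime wood, 42 (x) x 85 (y) x 24 mm high, 50 g. Origin: centre of its underside.
- wedge: Pale pine wedge, 36 mm wide (x), 90 mm long (y), tapering evenly from 22 mm high at its +y end to 3 mm at its -y end; vertical long sides, flat underside. 40 g; best grasped across its 36 mm, 20 mm to +y of the origin. Origin: centre of its underside.
- sanding_block: Cork block wrapped in brown abrasive, 62 (x) x 105 (y) x 31 mm high, 60 g. Origin: centre of its underside.
- stain_tin: Small dark brown round tin, 56 mm diameter, 63 mm high, 0.16 kg, standing. Origin: centre of its underside.
- wax_tin: Bystander: yellow round tin, wider and lower than the stain tin, 72 mm diameter, 41 mm high. Origin: centre of its underside. Not part of either kit.
- carved_sample: Bystander: carved pale wooden corner sample, 66 (x) x 165 (y) x 43 mm high. Origin: centre of its underside. Not part of either kit.
Not all that is in view belongs to the job. Leave any pink or purple look-alike of the wedge alone.

How it is judged (in metres and radians):
At the end, for the whole second after the job is handed in: Each of the five lies in its own bed, within 11 mm of the bed's centre along both tray axes, flat on the tray floor (underside within 2.5 mm, tilt under 0.1 rad), long things within 0.3 rad of the bed's direction, at rest; wax tin and carved sample within 20 mm of where they stood (x of try_square in the frame of patching_tray between -0.011 and 0.011 m and y of try_square in the frame of patching_tray between -0.04 and -0.018 m and z of try_square in the frame of patching_tray between 0.003 and 0.0085 m and angle between each of try_square, offcut, wedge, sanding_block, stain_tin's own z axis and vertical below 0.1 rad and linear speed of each of try_square, offcut, wedge, sanding_block, stain_tin below 0.02 m/s and angle between the y axis of try_square and the y axis of patching_tray, either way round below 0.3 rad and x of offcut in the frame of patching_tray between 0.0185 and 0.0405 m and y of offcut in the frame of patching_tray between -0.028 and -0.006 m and z of offcut in the frame of patching_tray between 0.003 and 0.0085 m and angle between the y axis of each of offcut, wedge and the x axis of patching_tray, either way round below 0.3 rad and x of wedge in the frame of patching_tray between -0.011 and 0.011 m and y of wedge in the frame of patching_tray between 0.055 and 0.077 m and z of wedge in the frame of patching_tray between 0.003 and 0.0085 m and x of sanding_block in the frame of finishing_tray between -0.067 and -0.045 m and y of sanding_block in the frame of finishing_tray between -0.011 and 0.011 m and z of sanding_block in the frame of finishing_tray between 0.003 and 0.0085 m and angle between the y axis of sanding_block and the y axis of finishing_tray, either way round below 0.3 rad and x of stain_tin in the frame of finishing_tray between 0.027 and 0.049 m and y of stain_tin in the frame of finishing_tray between -0.011 and 0.011 m and z of stain_tin in the frame of finishing_tray between 0.003 and 0.0085 m and not (distance of wax_tin from where it was at the start of the episode above 0.02 m) and not (distance of carved_sample from where it was at the start of the episode above 0.02 m)); the robot touches nothing.
It fails at once if the stain tin tips by more than 0.5 rad (angle between stain_tin's own z axis and vertical above 0.5 rad).
It fails at once if the wax tin or the carved sample is shifted more than 20 mm (distance of any of wax_tin, carved_sample from where it was at the start of the episode above 0.02 m).
It also fails if it takes over 128 s, if anything falls off the work surface, if the arm or the gripper's body presses on something with over 40 N, if the wrist force passes 120 N, or if a joint passes its speed limit or range.

### The arm

A 6-joint arm with a two-finger parallel gripper is mounted at the origin on a cart in front of the work surface, level with it; the furniture and walls round the work are solid. World frame = base frame: x ahead of the robot, y to its left, z up, the work surface at z = 0. Lengths are in mm, angles in rad, forces in N, time in s.
With the tool pointing down it reaches from about 350 to 850 mm from the base axis. Payload 8.1 kg.
Tool frame: the origin (TCP) lies midway between the tips of the shut fingers; the grasp point (between the pads) lies 19 mm behind it (grip_depth is the distance from the TCP to the grasp point, in mm); z points along the fingers, y is the line along which they close (so a half turn about z gives the same grasp; the last joint's range is limited). The gripper opens to 85 mm and grips with 20 to 120 N. Pads are 22 mm wide; open, the fingers measure 114 mm over their backs; the gripper's body (76 mm by 85 mm) begins 54 mm behind the grasp point. The pads swing forward as they close: fully open they stand 13 mm farther back than shut.
Start: joints at [-0.085, 0.13, 1.488, -0, 1.523, -0.085], TCP at [600.004, 0.022, 206.392] pointing down, gripper open.
Joint ranges: [-2.96, 2.96], [-0.89, 2.26], [0.02, 2.5], [-1.34, 4.48], [0, 2.73], [-2.66, 2.66]. Speed limits (rad/s): [2.39, 2.39, 2.79, 3.14, 3.14, 3.14].

### API

Orientations are given as a unit quaternion [w, x, y, z].
In Python, from station import read_state, get_image, close_job, regions_of, mark_of, grip_depth gives the robot as it stands.
- The arm moves only by the shell command python3 -m inch 'ROWS'. ROWS is a JSON object of lists of equal length, an entry for each row: "angular": the turn, a rotation vector about the tool's x, y, z in rad, a list of three; "linear": the shift along the tool's x, y, z in cm, a list of three; "gripper": the closure, from 0 (fully open) to 1 (shut). In form: {"angular": [[rx, ry, rz], ...], "linear": [[x, y, z], ...], "gripper": [gripper, ...]}. A call has 1 to 5 rows; each row is the pose to reach, as a shift and turn from the pose commanded when the call began, along the tool's axes at that moment; what a row does not reach only later rows make up. A row lasts 1/10 s, in which the tool goes at most 50 mm and 8.59 degrees, less where a joint would pass 70% of its speed; a pose out of reach is approached as far as the arm can. A call with a gripper value outside its range is refused whole. The fingers move at their own pace and stop on an object; the grip force is fixed at half the most. Time passes only in rows, so rows that repeat a pose let the fingers close. It gives the time, the measured TCP pose, the force, the opening and the grip force at its end, in the units of the state.
- read_state(): the state, without advancing time (a new reading comes with each control period).
- get_image(name): name is "scene" or "side" or "wrist"; returns a dict with "color" (400x640x3 uint8, red, green, blue), "z_map" (400x640 float32, mm along the optical axis (not along the pixel's ray), 0 where there is no reading), "vertical_fov" (degrees; the focal length in pixels is half the picture's height over the tangent of half this angle, whatever the lens; pixels are square), "cx", "cy" (the principal point, pixels), "view" (4x4, takes a point from world to camera coordinates); the wrist camera has in their place "tool_from_camera" (4x4, takes a point from camera to tool coordinates, whose origin is the TCP and whose axes are the flange's). Camera axes: x right, y down, z forward; pixel columns grow to the right and rows downward; lengths in mm; the calibration is good to about 2 mm. A picture is of the moment at which its call begins: read the wrist's pose just before it.
- close_job(): hands the job in; it is judged then, once.
Trained networks look in the newest picture that a camera, given by its name, has taken for a name from the list of things; names that differ only in an ending like _2 or _b are one class to them, and where a whole thing is asked for, a point or a joint stands for the part that bears it (a point fixed in the world has none). Each returns a list of dicts, best first, with "conf" (0 to 1); they miss things now and then, are a little off and sometimes report something else, mostly with a low value. They report only what shows in the picture. A call takes as long as a camera call. They do not tell look-alikes from the thing itself.
- regions_of(camera, query): "region" (400x640 bool, what is visible of it).
- mark_of(camera, query): "position" ([x, y, z] in mm, in the coordinates of the camera as it stood for that picture, good to about 4 mm: a listed point, or the origin of a listed thing).
The state is a dict: "time": time; "joints": joint angles; "joint_velocities": joint speeds; "tau": joint torques, N m; "ee_pos": TCP position; "eef_rot": TCP orientation; "contact_force": force on the tool from outside, world axes, zero at the start; "ft_torque": the same for the moment, N m; "gripper_width": opening from 0.0 (shut) to 1.0 (fully open); "gripper_force": force on a finger pad.
Only numpy, scipy, OpenCV 4.12 (cv2) and the standard library are available. Lean on these libraries where they do the work, as an engineer would, in place of code of your own. Each camera call takes 0.05 s, during which the arm holds its last target. There are 200 camera calls.

## Working session

There is one attempt and no reset: what is moved stays moved. The work goes in short steps, Python scripts to look and compute and a shell command to move; the robot and the scene stay as the last step left them, time stands still between calls to the robot, and variables do not carry over. Pictures are saved under pics/ and viewed, at most 16 in all, crops included, and the job is handed in when it is done.

```bash
mkdir -p pics; ls
cat > h.py <<'E'
import numpy as np, cv2, json
from scipy.spatial.transform import Rotation as R
from station import read_state, get_image, close_job, regions_of, mark_of, grip_depth
def pts(im, T=None):
    f=200/np.tan(np.radians(im["vertical_fov"])/2); z=im["z_map"].astype(float)
    v,u=np.mgrid[:400,:640]
    P=np.stack([(u-im["cx"])/f*z,(v-im["cy"])/f*z,z],-1)
    T=cw(im) if T is None else T
    W=P@T[:3,:3].T+T[:3,3]; W[z==0]=np.nan
    return W
def cw(im,st=None):
    if "view" in im: return np.linalg.inv(im["view"])
    q=st["eef_rot"]; T=np.eye(4); T[:3,:3]=R.from_quat([q[1],q[2],q[3],q[0]]).as_matrix(); T[:3,3]=st["ee_pos"]
    return T@np.array(im["tool_from_camera"])
def grab(n):
    st=read_state(); im=get_image(n); im["T"]=cw(im,st); im["W"]=pts(im,im["T"]); return im
def save(im,fn): cv2.imwrite("pics/"+fn,im["color"][:,:,::-1])
E
python3 - <<'E'
from h import *
names="patching_tray finishing_tray try_square offcut wedge sanding_block stain_tin wax_tin carved_sample".split()
for c in ["scene","side"]:
    im=grab(c); save(im,c+"0.png"); np.save(c+"W.npy",im["W"])
    for n in names:
        for m in mark_of(c,n)[:3]:
            if m["conf"]>.2: print(c,n,round(m["conf"],2),np.round((im["T"]@np.r_[m["position"],1])[:3]))
        for k,m in enumerate(regions_of(c,n)[:3]):
            if m["conf"]<.2: continue
            r=m["region"]; W=im["W"][r]; W=W[~np.isnan(W[:,0])]
            top=W[W[:,2]>np.percentile(W[:,2],95)-6]
            (cx,cy),(w,h),a=cv2.minAreaRect(top[:,:2].astype(np.float32))
            ys,xs=np.where(r)
            print("   reg",round(m["conf"],2),"px",int(xs.mean()),int(ys.mean()),"rect",np.round([cx,cy,w,h,a]),"ztop",np.round(np.percentile(W[:,2],[5,95])),r.sum())
print(read_state())
E
```

```text
pics
scene patching_tray 0.58 [ 639. -122.    4.]
   reg 0.98 px 378 198 rect [ 641. -124.  200.  191.   86.] ztop [ 4. 15.] 2760
   reg 0.46 px 328 222 rect [ 442. -116.   69.   70.   18.] ztop [ 8. 45.] 519
scene finishing_tray 0.74 [654. 154.  -0.]
scene finishing_tray 0.61 [ 444. -110.    3.]
   reg 0.8 px 328 151 rect [652. 105. 234. 208.  89.] ztop [ 4. 20.] 1629
scene try_square 0.95 [ 522. -324.    1.]
   reg 0.64 px 393 267 rect [ 518. -324.  149.  107.    4.] ztop [ 6. 18.] 687
scene offcut 0.76 [557. 374.   1.]
   reg 0.79 px 274 129 rect [559. 373.  88.  44.  79.] ztop [ 3. 29.] 239
scene wedge 0.81 [293. 403.  -3.]
scene wedge 0.72 [675. 332.   5.]
scene wedge 0.47 [440. 287.   6.]
   reg 0.76 px 208 154 rect [313. 408.  50.  39.  28.] ztop [ 6. 23.] 213
   reg 0.52 px 258 154 rect [440. 312.  46.  32.  58.] ztop [ 7. 24.] 181
scene sanding_block 0.94 [435. 165.  -5.]
   reg 0.91 px 275 173 rect [433. 167. 110.  60.  79.] ztop [ 5. 35.] 541
scene stain_tin 0.76 [437.  29.   2.]
   reg 0.91 px 299 192 rect [438.  29.  53.  54.  83.] ztop [ 4. 67.] 413
scene wax_tin 0.71 [
[... 1635 characters left out ...]
 array([-8.54272244e-02,  1.30414456e-01,  1.48817385e+00, -2.82981945e-05,
        1.52298382e+00, -8.54133991e-02]), 'joint_velocities': array([-0.00142028, -0.00063198, -0.0007032 , -0.00014266, -0.00086862,
        0.00036732]), 'tau': array([-2.28972694e-04, -5.69300115e+01, -5.00852072e+01, -1.98913763e-04,
        1.29427379e-03, -1.53257449e-06]), 'ee_pos': array([ 6.00020402e+02, -6.79499180e-03,  2.06397957e+02]), 'eef_rot': array([ 1.69559023e-05,  7.07111191e-01,  7.07102371e-01, -4.19677393e-06]), 'contact_force': array([-0.59158959,  0.30014262, -0.68332922]), 'ft_torque': array([ 0.04221102, -0.00590821,  0.00426811]), 'gripper_force': 0.0, 'gripper_width': 1.0048210278320349}
```

View pics/scene0.png

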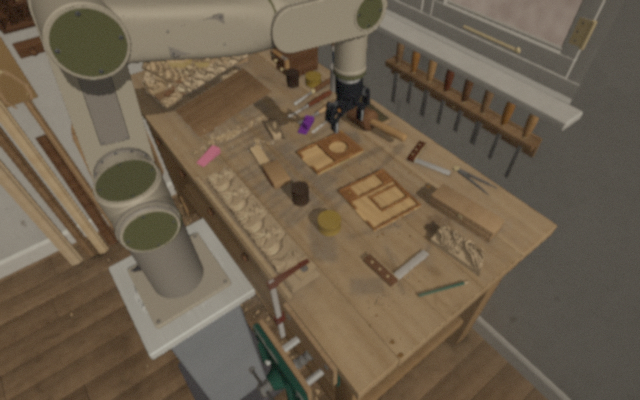

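View pics/side0.png

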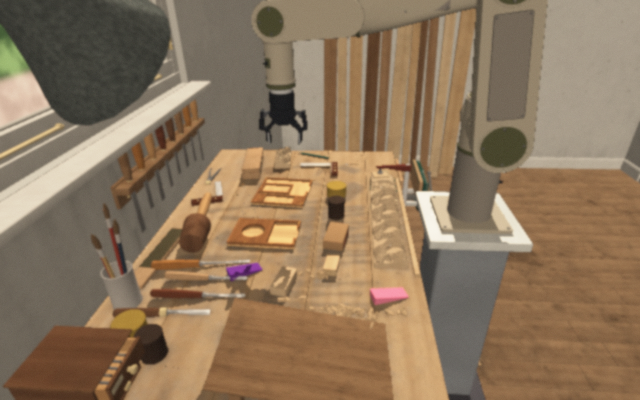

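The scene picture shows the true pine wedge near (258,154), pink and purple look-alikes at (208,154) and (306,125), the offcut at (274,129) and the bench square at (393,267). The side picture agrees: round well on the far (+x) side of the small tray. Next I look with the wrist camera.

```bash
cat >> h.py <<'E'
def scan(c,names,fn=None,mn=.3):
    im=grab(c)
    if fn: save(im,fn)
    for n in names:
        for m in mark_of(c,n)[:3]:
            if m["conf"]>mn: print(n,"mark",round(m["conf"],2),np.round((im["T"]@np.r_[m["position"],1])[:3]))
        for m in regions_of(c,n)[:3]:
            if m["conf"]<mn: continue
            r=cv2.erode(m["region"].astype(np.uint8),np.ones((3,3)))>0; W=im["W"][r]; W=W[~np.isnan(W[:,0])]
            if len(W)<50: continue
            (cx,cy),(w,h),a=cv2.minAreaRect(W[W[:,2]>3][:,:2].astype(np.float32))
            ys,xs=np.where(r)
            print("   reg",round(m["conf"],2),"px",int(xs.mean()),int(ys.mean()),"edge",xs.min(),xs.max(),ys.min(),ys.max(),"rect",np.round([cx,cy,w,h,a],1),"z",np.round(np.percentile(W[:,2],[5,50,95])))
    return im
def go(x,y,z,yaw=None):
    """rows to world TCP pose, tool down; yaw = angle of the closing line (tool y) in world, deg"""
    st=read_state(); q=st["eef_rot"]; C=R.from_quat([q[1],q[2],q[3],q[0]])
    d=C.inv().apply(np.array([x,y,z])-st["ee_pos"])/10
    cy=C.as_matrix()[:,1]; cur=np.degrees(np.arctan2(cy[1],cy[0]))
    if yaw is None: yaw=cur
    dy=(yaw-cur+90)%180-90
    a=np.radians(cur+dy); T=np.array([[np.sin(a),np.cos(a),0],[-np.cos(a),np.sin(a),0],[0,0,-1]]).T
    T=np.array([[-np.sin(-a),0,0]]*3) if False else np.column_stack([np.cross([np.cos(a),np.sin(a),0],[0,0,-1]),[np.cos(a),np.sin(a),0],[0,0,-1]])
    rv=(C.inv()*R.from_matrix(T)).as_rotvec()
    print("lin",np.round(d,2),"ang",np.round(rv,3),"yaw cur",round(cur,1),"j6",round(st["joints"][5],2),"tcp",np.round(st["ee_pos"],1),"w",round(st["gripper_width"]*85,1),"t",round(st["time"],1))
E
python3 - <<'E'
from h import *
im=scan("wrist",["patching_tray","finishing_tray","stain_tin"],"w0.png")
print(np.round(im["T"],2)); go(560,0,400,90)
E
```

```text
patching_tray mark 0.76 [ 633. -123.   -3.]
   reg 0.62 px 350 251 edge 280 433 183 324 rect [ 639.  -122.6  197.8  186.5   85.2] z [ 5.  7. 13.]
   reg 0.42 px 371 46 edge 277 469 0 98 rect [652.1 133.7  99.  202.   88. ] z [ 5.  8. 17.]
finishing_tray mark 0.77 [651. 149.  -1.]
   reg 0.67 px 162 31 edge 127 198 0 69 rect [431.1 151.2  71.3  60.4  80.7] z [12. 30. 32.]
   reg 0.62 px 371 46 edge 277 470 0 98 rect [652.  133.7  99.  202.2  88.1] z [ 5.  8. 17.]
stain_tin mark 0.7 [434.  29.   0.]
   reg 0.57 px 173 146 edge 138 210 121 175 rect [438.4  30.2  54.   53.   21.1] z [19. 63. 64.]
[[ 1.0000e+00 -0.0000e+00  0.0000e+00  5.9972e+02]
 [-0.0000e+00 -9.6000e-01 -2.8000e-01  7.2990e+01]
 [ 0.0000e+00  2.8000e-01 -9.6000e-01  3.7447e+02]
 [ 0.0000e+00  0.0000e+00  0.0000e+00  1.0000e+00]]
lin [ -0.    -4.   -19.36] ang [-0.    -0.     1.571] yaw cur -0.0 j6 -0.09 tcp [600.    0.  206.4] w 84.9 t 2.2
```

View pics/w0.png

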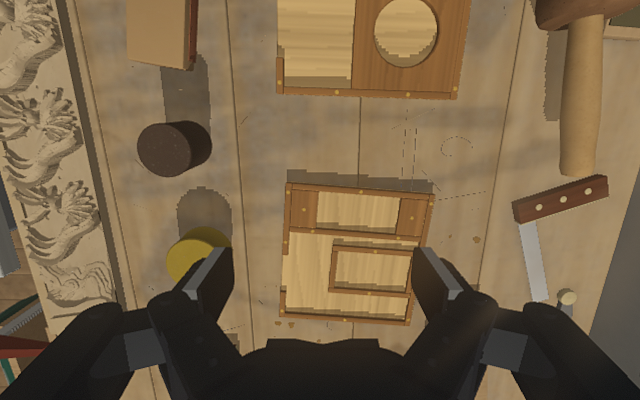

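The wrist picture shows both trays nearly aligned with the world (wedge pocket toward +y, L bed at -x/-y), with the stain tin at (173,146). I'll move left for a view of the block, wedge and offcut.

```bash
python3 -m inch '{"angular":[[0,0,0],[0,0,0],[0,0,0],[0,0,0],[0,0,0]],"linear":[[17,-8,-4.4],[17,-8,-4.4],[17,-8,-4.4],[17,-8,-4.4],[17,-8,-4.4]],"gripper":[0,0,0,0,0]}' | tail -c 400
python3 - <<'E'
from h import *
im=scan("wrist",["finishing_tray","sanding_block","wedge","offcut","stain_tin","patching_tray"],"w1.png")
np.save("W1.npy",im["W"])
E
```

```text
time: 2.75
ee_pos: [518.8, 174.6, 252.7]
eef_rot: [0.0, 0.705, 0.709, 0.002]
contact_force: [-0.1, 0.2, 0.5]
gripper_width: 1.001
gripper_force: 0.0
finishing_tray mark 0.59 [649. 149.   1.]
   reg 0.84 px 418 176 edge 343 500 127 227 rect [651.3 151.4 134.7 202.3  87.9] z [ 6. 15. 18.]
sanding_block mark 0.95 [432. 166.   0.]
   reg 0.96 px 257 165 edge 233 284 126 206 rect [434.2 169.4 103.   58.8  82.3] z [28. 30. 32.]
wedge mark 0.96 [439. 288.  -0.]
wedge mark 0.68 [676. 329.   0.]
   reg 0.68 px 450 35 edge 409 491 0 70 rect [673.1 329.9  88.6  33.9  34.3] z [ 5. 13. 22.]
   reg 0.58 px 259 69 edge 245 275 32 109 rect [440.3 287.8  87.1  35.2  85.4] z [ 5. 14. 21.]
   reg 0.97 px 352 17 edge 332 373 0 38 rect [554.2 351.4  39.   40.2  77. ] z [16. 25. 26.]
stain_tin mark 0.98 [437.  32.   4.]
   reg 0.8 px 263 266 edge 241 285 239 292 rect [437.9  31.3  53.7  53.5  86.3] z [15. 63. 64.]
patching_tray mark 0.86 [ 634. -122.    0.]
   reg 0.84 px 381 314 edge 338 426 283 353 rect [618.6 -85.3 127.3 140.2  84.9] z [ 5.  7. 13.]
```

View pics/w1.png

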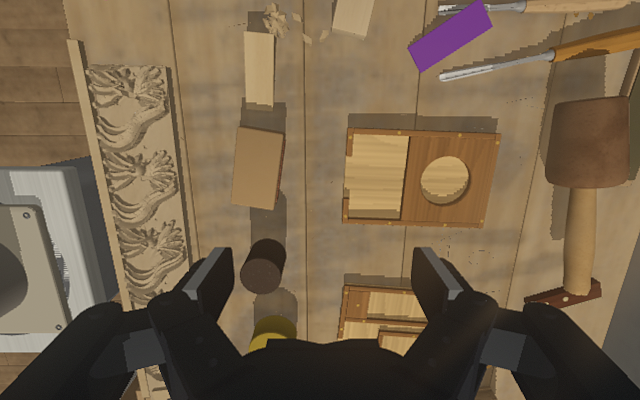

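The wrist picture shows the pale wedge at (259,69), thick end toward the shavings or the block still to be determined, the block at (257,165), the small tray at (420,177) and the purple look-alike at (450,35).

Run:
```python
from h import *
W=np.load("W1.npy")
def fit(x0,x1,y0,y1,z0,z1):
    P=W[np.isfinite(W[...,0])]; m=(P[:,0]>x0)&(P[:,0]<x1)&(P[:,1]>y0)&(P[:,1]<y1)&(P[:,2]>z0)&(P[:,2]<z1)
    print(np.round(cv2.minAreaRect(P[m][:,:2].astype(np.float32)),1) if 0 else cv2.minAreaRect(P[m][:,:2].astype(np.float32)),m.sum())
    return P[m]
fit(380,490,100,225,26,35); fit(530,770,70,235,13,20); 
P=fit(400,480,240,340,4,25)
A=np.c_[P[:,:2],np.ones(len(P))]; print("wedge slope",np.linalg.lstsq(A,P[:,2],rcond=None)[0])
go(434,168,70,-8.5)
go(434,168,5,-8.5)
```

```text
((432.0650939941406, 168.200439453125), (104.50053405761719, 60.27827835083008), 80.36174011230469) 3545
((652.3695678710938, 150.9186248779297), (135.3428192138672, 204.65872192382812), 88.00321960449219) 7407
((441.3962097167969, 294.5003662109375), (105.74530792236328, 48.86066818237305), 75.47782135009766) 2394
wedge slope [-0.10918163  0.17795304  9.20722999]
lin [-0.17 -8.61 18.03] ang [-0.     0.     0.148] yaw cur -0.0 j6 0.22 tcp [520.1 169.6 250.3] w 84.8 t 3.4
lin [-0.17 -8.61 24.53] ang [-0.     0.     0.148] yaw cur -0.0 j6 0.22 tcp [520.1 169.6 250.3] w 84.8 t 3.4
```

```bash
python3 -m inch '{"angular":[[0,0,0.157],[0,0,0.157],[0,0,0.157],[0,0,0.157],[0,0,0.157]],"linear":[[-0.2,-8.75,18],[-0.2,-8.75,18],[-0.2,-8.75,18],[-0.2,-8.75,18],[-0.2,-8.75,18]],"gripper":[0,0,0,0,0]}' | head -3
python3 -m inch '{"angular":[[0,0,0],[0,0,0],[0,0,0],[0,0,0],[0,0,0]],"linear":[[0,0,3],[0,0,6.5],[0,0,6.5],[0,0,6.5],[0,0,6.5]],"gripper":[0,0,0,0,1]}' | head -3
python3 -m inch '{"angular":[[0,0,0],[0,0,0],[0,0,0],[0,0,0],[0,0,0]],"linear":[[0,0,0],[0,0,0],[0,0,0],[0,0,0],[0,0,0]],"gripper":[1,1,1,1,1]}'
python3 -c "
from h import *
go(595.5,153,80,-2);go(595.5,153,11,-2)"
```

```text
time: 3.9
ee_pos: [422.1, 165.7, 61.0]
eef_rot: [-0.004, 0.76, 0.65, -0.008]
time: 4.4
ee_pos: [434.8, 168.5, 8.0]
eef_rot: [0.001, 0.76, 0.649, 0.002]
time: 4.9
ee_pos: [432.5, 168.0, 5.5]
eef_rot: [0.0, 0.76, 0.649, 0.0]
contact_force: [0.8, -0.1, -0.2]
gripper_width: 0.005
gripper_force: 0.0
lin [ 1.06 16.33 -7.45] ang [ 0.    -0.    -0.122] yaw cur -9.0 j6 0.42 tcp [432.5 168.    5.5] w 0.4 t 4.9
lin [ 1.06 16.33 -0.55] ang [ 0.    -0.    -0.122] yaw cur -9.0 j6 0.42 tcp [432.5 168.    5.5] w 0.4 t 4.9
```

Run:
```python
from h import *
im=scan("wrist",["sanding_block"],"w2.png"); np.save("W2.npy",im["W"])
```

```text
sanding_block mark 0.75 [427. 163.  -3.]
   reg 0.94 px 321 202 edge 262 382 147 331 rect [431.7 168.7 103.2  58.4  80.2] z [28. 30. 31.]
```

View pics/w2.png

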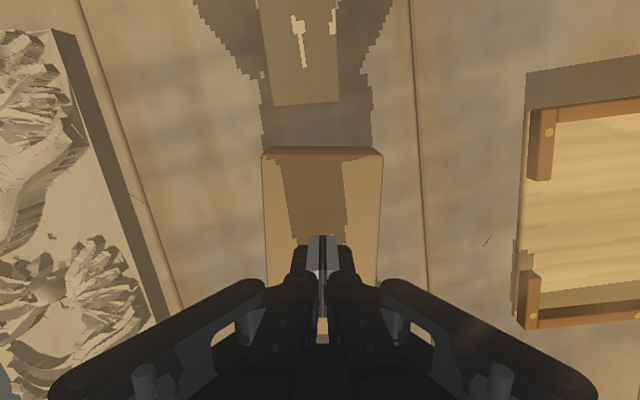

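```bash
python3 - <<'E'
from h import *
print("gd",grip_depth() if callable(grip_depth) else grip_depth)
W=np.load("W2.npy")
for v in (200,228,234,238,242,250,260,280,300,330): print(v,[np.round(W[v,u]).tolist() for u in (300,313,322,331)])
im=grab("side"); save(im,"s2.png")
E
python3 - <<'E'
import cv2
i=cv2.imread("pics/s2.png")[150:300,240:420]; cv2.imwrite("pics/s2c.png",cv2.resize(i,None,fx=4,fy=4,interpolation=cv2.INTER_CUBIC)[:600])
E
```

```text
gd 18.700000000000003
200 [[426.0, 198.0, 30.0], [432.0, 197.0, 30.0], [436.0, 196.0, 30.0], [441.0, 195.0, 31.0]]
228 [[423.0, 183.0, 31.0], [430.0, 182.0, 30.0], [434.0, 181.0, 31.0], [439.0, 181.0, 31.0]]
234 [[422.0, 180.0, 30.0], [429.0, 179.0, 30.0], [434.0, 178.0, 30.0], [438.0, 178.0, 31.0]]
238 [[422.0, 177.0, 30.0], [430.0, 180.0, 39.0], [434.0, 179.0, 39.0], [438.0, 179.0, 38.0]]
242 [[422.0, 175.0, 30.0], [430.0, 180.0, 43.0], [434.0, 179.0, 43.0], [438.0, 179.0, 43.0]]
250 [[423.0, 177.0, 43.0], [430.0, 180.0, 52.0], [434.0, 180.0, 52.0], [438.0, 179.0, 52.0]]
260 [[424.0, 178.0, 55.0], [430.0, 181.0, 61.0], [434.0, 180.0, 61.0], [438.0, 179.0, 60.0]]
280 [[426.0, 183.0, 79.0], [431.0, 181.0, 77.0], [433.0, 176.0, 69.0], [437.0, 180.0, 78.0]]
300 [[427.0, 182.0, 89.0], [431.0, 180.0, 87.0], [432.0, 166.0, 69.0], [437.0, 178.0, 86.0]]
330 [[429.0, 187.0, 109.0], [428.0, 162.0, 80.0], [424.0, 119.0, 30.0], [434.0, 160.0, 80.0]]
```

View pics/s2c.png

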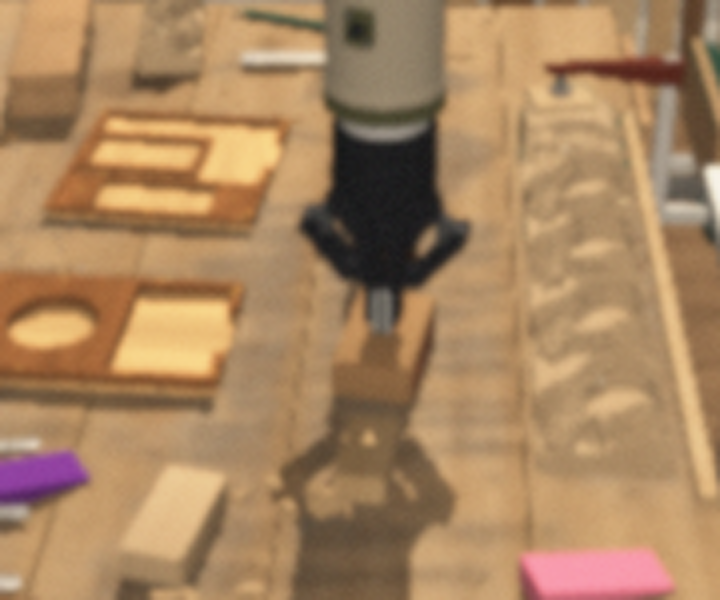

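```bash
python3 - <<'E'
from h import *
W=np.load("W1.npy")
for u in (215,222,228,418,425,432): print(u,[(v,np.round(W[v,u]).tolist()) for v in (244,248,252,258,266)])
W=np.load("W2.npy")
for v in range(232,242): print(v,np.round(W[v,[311,315,319,326,330]],0).tolist())
E
for i in 1; do python3 -m inch '{"angular":[[0,0,0],[0,0,0],[0,0,0],[0,0,0],[0,0,0]],"linear":[[0,0,0],[0,0,0],[0,0,0],[0,0,0],[0,0,0]],"gripper":[0,0,0,0,0]}'; done
python3 -c "
from h import *
im=grab('wrist');save(im,'w3.png');print(read_state())"
```

```text
215 [(244, [356.0, 46.0, -0.0]), (248, [470.0, 186.0, 297.0]), (252, [471.0, 186.0, 301.0]), (258, [473.0, 186.0, 306.0]), (266, [475.0, 186.0, 313.0])]
222 [(244, [367.0, 46.0, -0.0]), (248, [473.0, 186.0, 297.0]), (252, [474.0, 186.0, 300.0]), (258, [476.0, 185.0, 305.0]), (266, [476.0, 182.0, 306.0])]
228 [(244, [377.0, 47.0, 1.0]), (248, [476.0, 186.0, 297.0]), (252, [476.0, 184.0, 297.0]), (258, [476.0, 182.0, 298.0]), (266, [476.0, 178.0, 299.0])]
418 [(244, [666.0, 47.0, 0.0]), (248, [562.0, 186.0, 297.0]), (252, [561.0, 186.0, 300.0]), (258, [561.0, 182.0, 299.0]), (266, [561.0, 179.0, 300.0])]
425 [(244, [676.0, 48.0, 1.0]), (248, [565.0, 186.0, 297.0]), (252, [564.0, 186.0, 300.0]), (258, [562.0, 186.0, 307.0]), (266, [561.0, 184.0, 309.0])]
432 [(244, [688.0, 47.0, -0.0]), (248, [689.0, 40.0, -1.0]), (252, [567.0, 186.0, 301.0]), (258, [564.0, 186.0, 307.0]), (266, [562.0, 186.0, 313.0])]
232 [[428.0, 180.0, 30.0], [430.0, 179.0, 30.0], [432.0, 179.0, 30.0], [436.0, 178.0, 30.0], [438.0, 178.0, 30.0]]
233 [[428.0, 179.0, 30.0], [430.0, 179.0, 31.0], [432.0, 179.0, 30.0], [
[... 1123 characters left out ...]
'joints': array([ 2.59982446e-01, -3.52418234e-02,  2.04699194e+00,  2.11012991e-05,
        1.12988101e+00,  4.16950475e-01]), 'joint_velocities': array([ 0.00073833, -0.00067154, -0.00092816, -0.00097643,  0.00239924,
       -0.00232806]), 'tau': array([-2.95197860e-04, -4.13424611e+01, -4.31913400e+01, -3.21343634e-05,
        1.89504310e-03, -2.49727513e-06]), 'ee_pos': array([432.49258058, 168.03234356,   5.37081704]), 'eef_rot': array([-1.69189896e-05,  7.60372648e-01,  6.49487055e-01, -1.32245284e-05]), 'contact_force': array([ 0.01659134,  0.07921507, -0.05830339]), 'ft_torque': array([-0.00946543, -0.01352575, -0.02546621]), 'gripper_force': 0.0, 'gripper_width': 0.9257177676339143}
```

View pics/w3.png

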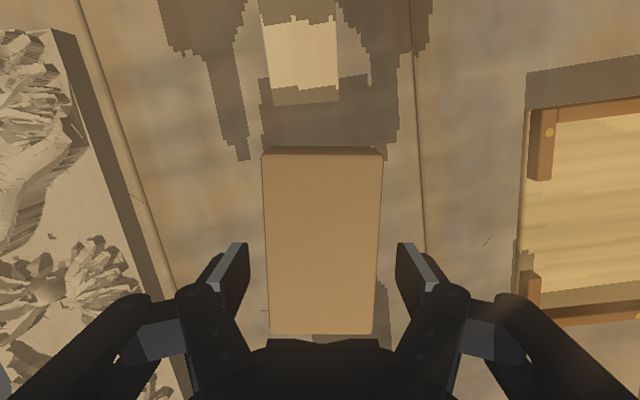

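The picture shows the fingertips beside, but above, the block (tips at (235,245) and (410,245)). The depth puts the real shut tips about 29 mm behind the reported TCP, so I must command z 29 mm lower. I'll go down with force checks.

```bash
python3 -m inch '{"angular":[[0,0,0],[0,0,0],[0,0,0],[0,0,0]],"linear":[[0,0,1],[0,0,2],[0,0,2.8],[0,0,2.8]],"gripper":[0,0,0,0]}'
python3 -m inch '{"angular":[[0,0,0],[0,0,0],[0,0,0],[0,0,0],[0,0,0]],"linear":[[0,0,0],[0,0,0],[0,0,0],[0,0,0],[0,0,0]],"gripper":[1,1,1,1,1]}'
python3 -c "
from h import *
im=grab('wrist');W=im['W'];save(im,'w4.png')
for u in (230,240,250,395,405,415): print(u,[(v,np.round(W[v,u]).tolist()) for v in (238,242,246,250)])
go(595.5,153,60,-2);go(595.5,153,-18,-2)"
```

```text
time: 6.05
ee_pos: [430.7, 167.5, -24.7]
eef_rot: [-0.001, 0.76, 0.649, -0.002]
contact_force: [-0.4, 0.4, -0.1]
gripper_width: 0.998
gripper_force: 0.0
time: 6.55
ee_pos: [433.0, 168.2, -22.1]
eef_rot: [0.0, 0.76, 0.649, 0.0]
contact_force: [-0.1, 0.1, 4.4]
gripper_width: 0.69
gripper_force: 65.2
230 [(238, [386.0, 183.0, 1.0]), (242, [385.0, 180.0, 1.0]), (246, [385.0, 178.0, 1.0]), (250, [384.0, 176.0, 1.0])]
240 [(238, [392.0, 182.0, 2.0]), (242, [391.0, 180.0, 1.0]), (246, [390.0, 177.0, -0.0]), (250, [395.0, 182.0, 16.0])]
250 [(238, [396.0, 181.0, 0.0]), (242, [401.0, 185.0, 16.0]), (246, [402.0, 185.0, 21.0]), (250, [403.0, 185.0, 24.0])]
395 [(238, [472.0, 168.0, -0.0]), (242, [468.0, 174.0, 16.0]), (246, [467.0, 174.0, 20.0]), (250, [466.0, 174.0, 24.0])]
405 [(238, [477.0, 167.0, -0.0]), (242, [477.0, 165.0, -0.0]), (246, [476.0, 163.0, 1.0]), (250, [473.0, 169.0, 15.0])]
415 [(238, [482.0, 167.0, 1.0]), (242, [481.0, 165.0, 1.0]), (246, [481.0, 163.0, 1.0]), (250, [481.0, 160.0, -0.0])]
lin [ 1.04 16.29 -8.2 ] ang [ 0.001 -0.    -0.122] yaw cur -9.0 j6 0.42 tcp [433.  168.2 -22.1] w 58.9 t 6.6
lin [ 1.04 16.29 -0.4 ] ang [ 0.001 -0.    -0.122] yaw cur -9.0 j6 0.42 tcp [433.  168.2 -22.1] w 58.9 t 6.6
```

```bash
python3 -m inch '{"angular":[[0,0,0],[0,0,-0.06],[0,0,-0.122],[0,0,-0.122],[0,0,-0.122]],"linear":[[0,0,-4],[0,3,-7],[1.04,8,-7],[1.04,12,-7],[1.04,16.3,-7]],"gripper":[1,1,1,1,1]}'|head -2
python3 -m inch '{"angular":[[0,0,0],[0,0,0],[0,0,0],[0,0,0],[0,0,0]],"linear":[[0,0,0],[0,0,0],[0,0,0],[0,0,0],[0,0,0]],"gripper":[1,1,1,1,1]}'
python3 - <<'E'
from h import *
im=scan("wrist",["finishing_tray","sanding_block"],"w5.png")
P=im["W"][np.isfinite(im["W"][...,0])]
def fit(x0,x1,y0,y1,z0,z1):
    m=(P[:,0]>x0)&(P[:,0]<x1)&(P[:,1]>y0)&(P[:,1]<y1)&(P[:,2]>z0)&(P[:,2]<z1); print(cv2.minAreaRect(P[m][:,:2].astype(np.float32)))
fit(500,700,90,215,72,90); fit(530,770,60,240,10,22)
go(595.5,153,-16,-2)
E
```

```text
time: 7.1
ee_pos: [596.6, 152.8, 47.5]
time: 7.6
ee_pos: [594.5, 153.2, 47.9]
eef_rot: [0.0, 0.719, 0.695, 0.0]
contact_force: [0.1, -0.5, -0.0]
gripper_width: 0.692
gripper_force: 65.2
finishing_tray mark 0.8 [651. 152.   1.]
   reg 0.78 px 451 184 edge 255 568 115 295 rect [652.  151.7 133.  203.2  87.8] z [ 6. 16. 17.]
sanding_block mark 0.85 [597. 150.  66.]
   reg 0.68 px 322 243 edge 249 397 153 345 rect [594.6 161.5  88.3  59.2  87.2] z [ 98. 100. 101.]
((595.4280395507812, 182.72999572753906), (45.15778350830078, 84.98736572265625), 87.94911193847656)
((652.2199096679688, 151.09268188476562), (134.80210876464844, 204.62095642089844), 87.9919662475586)
lin [0.01 0.04 6.37] ang [ 0. -0.  0.] yaw cur -2.0 j6 0.2 tcp [595.  152.9  47.7] w 58.4 t 7.8
```

View pics/w5.png

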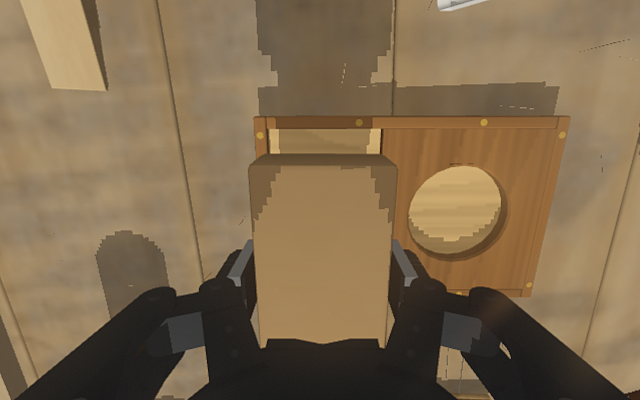

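The block hangs centred over the oblong pocket (320,240), with the round well at (455,210). I'll set it down and release.

```bash
python3 -m inch '{"angular":[[0,0,0],[0,0,0],[0,0,0],[0,0,0],[0,0,0]],"linear":[[0,0.1,3],[0,0.1,5.3],[0,0.1,6.0],[0,0.1,6.35],[0,0.1,6.35]],"gripper":[1,1,1,1,1]}'
python3 -m inch '{"angular":[[0,0,0],[0,0,0],[0,0,0],[0,0,0],[0,0,0]],"linear":[[0,0,0],[0,0,0],[0,0,0],[0,0,0],[0,0,-6]],"gripper":[1,1,0.1,0.1,0]}'
python3 -m inch '{"angular":[[0,0,0],[0,0,0],[0,0,0]],"linear":[[0,0,-4],[0,0,-5],[0,0,-5]],"gripper":[0,0,0]}'
python3 - <<'E'
from h import *
im=scan("wrist",["sanding_block","wedge","stain_tin"])
go(438,31,60,90)
go(438,31,60,0)
E
```

```text
time: 8.35
ee_pos: [596.4, 152.8, -15.4]
eef_rot: [0.0, 0.719, 0.695, 0.0]
contact_force: [-0.6, 1.1, -0.4]
gripper_width: 0.685
gripper_force: 65.2
time: 8.85
ee_pos: [589.8, 151.6, 26.3]
eef_rot: [-0.004, 0.719, 0.695, -0.006]
contact_force: [-0.5, -0.1, -0.9]
gripper_width: 1.002
gripper_force: 0.0
time: 9.15
ee_pos: [598.9, 153.2, 87.5]
eef_rot: [0.002, 0.719, 0.695, 0.003]
contact_force: [0.9, 0.1, -0.5]
gripper_width: 1.005
gripper_force: 0.0
sanding_block mark 0.61 [593. 150.   5.]
   reg 0.84 px 319 199 edge 280 359 135 265 rect [596.2 153.3 103.2  58.8  87.5] z [35. 36. 37.]
wedge mark 0.85 [439. 287.  -1.]
   reg 0.8 px 381 4 edge 371 394 0 12 rect [648.5 294.9   7.8  15.5  85.7] z [3. 4. 6.]
   reg 0.75 px 100 42 edge 61 132 0 91 rect [439.1 275.1  63.2  36.8  85.8] z [ 4. 10. 16.]
   reg 0.92 px 142 378 edge 125 159 299 396 rect [445.1  31.9  36.9  54.2   9.5] z [62. 63. 64.]
lin [-12.7  -15.25   2.26] ang [-0.002  0.003  1.536] yaw cur -2.0 j6 0.2 tcp [595.  152.6  82. ] w 84.7 t 9.5
lin [-12.7  -15.25   2.26] ang [-0.003  0.001 -0.035] yaw cur -2.0 j6 0.2 tcp [595.  152.6  82. ] w 84.7 t 9.5
```

```bash
python3 -m inch '{"angular":[[0,0,0],[0,0,0],[0,0,0],[0,0,0],[0,0,0]],"linear":[[-3,-4,0],[-6.5,-8,0],[-9.5,-12,0],[-12.7,-15.25,0],[-12.7,-15.25,0]],"gripper":[0,0,0,0,0]}' |head -2
python3 -m inch '{"angular":[[0,0,0],[0,0,0],[0,0,0],[0,0,0],[0,0,0]],"linear":[[0,0,0],[0,0,0],[0,0,3],[0,0,6],[0,0,6]],"gripper":[0,0,0,0,0]}' |head -4
python3 - <<'E'
from h import *
im=scan("wrist",["stain_tin"])
W=im["W"];P=W[np.isfinite(W[...,0])]; m=(abs(P[:,0]-438)<40)&(abs(P[:,1]-31)<40)&(abs(P[:,2]-63)<4)
print(cv2.minEnclosingCircle(P[m][:,:2].astype(np.float32)),np.median(P[m],0))
go(438,31,-4)
E
```

```text
time: 10.0
ee_pos: [433.4, 28.9, 81.1]
time: 10.5
ee_pos: [436.6, 32.0, 20.1]
eef_rot: [-0.003, 0.719, 0.695, -0.002]
contact_force: [-0.1, -0.2, 0.1]
stain_tin mark 0.8 [438.  27.   2.]
   reg 0.84 px 322 258 edge 265 380 186 323 rect [436.7  30.2  54.3  54.6  55.4] z [24. 63. 64.]
((436.7616882324219, 29.28554344177246), 28.529359817504883) [436.61094912  31.82982718  63.41978354]
lin [-0.07 -0.23  2.89] ang [ 0. -0.  0.] yaw cur -2.0 j6 -0.01 tcp [440.3  31.6  24.9] w 84.6 t 10.7
```

```bash
python3 -m inch '{"angular":[[0,0,0],[0,0,0],[0,0,0],[0,0,0],[0,0,0]],"linear":[[-0.15,-0.33,0.5],[-0.15,-0.33,2],[-0.15,-0.33,2.9],[-0.15,-0.33,2.9],[-0.15,-0.33,2.9]],"gripper":[0,0,0,0,1]}' |head -2
python3 -m inch '{"angular":[[0,0,0],[0,0,0],[0,0,0],[0,0,0],[0,0,0]],"linear":[[0,0,0],[0,0,0],[0,0,0],[0,0,-1],[0,0,-4]],"gripper":[1,1,1,1,1]}'
python3 -c "
from h import *
go(690,149.7,60,-2);go(690,149.7,3,-2)"
```

```text
time: 11.15
ee_pos: [436.1, 29.8, -4.7]
time: 11.65
ee_pos: [432.6, 30.0, 32.7]
eef_rot: [-0.003, 0.719, 0.695, -0.002]
contact_force: [-0.2, 0.3, -1.6]
gripper_width: 0.646
gripper_force: 64.0
lin [12.87 25.29 -2.9 ] ang [-0.007 -0.    -0.   ] yaw cur -2.0 j6 -0.01 tcp [432.6  30.   32.7] w 54.9 t 11.7
lin [12.87 25.33  2.8 ] ang [-0.007 -0.    -0.   ] yaw cur -2.0 j6 -0.01 tcp [432.6  30.   32.7] w 54.9 t 11.7
```

```bash
python3 -m inch '{"angular":[[0,0,0],[0,0,0],[0,0,0],[0,0,0],[0,0,0]],"linear":[[1,2,-3],[3,6,-5],[5,10,-5],[7,14,-5],[9,17.5,-5]],"gripper":[1,1,1,1,1]}' |head -2
python3 -m inch '{"angular":[[0,0,0],[0,0,0],[0,0,0],[0,0,0],[0,0,0]],"linear":[[2,4,0],[3.5,6.8,0],[3.85,7.37,0],[3.85,7.37,0],[3.85,7.37,0]],"gripper":[1,1,1,1,1]}' |head -2
python3 - <<'E'
from h import *
im=scan("wrist",["finishing_tray","stain_tin"])
P=im["W"][np.isfinite(im["W"][...,0])]
m=(P[:,0]>530)&(P[:,0]<770)&(P[:,1]>60)&(P[:,1]<240)&(P[:,2]>12)&(P[:,2]<20);print(cv2.minAreaRect(P[m][:,:2].astype(np.float32)))
go(690,149.7,3)
E
```

```text
time: 12.15
ee_pos: [615.6, 114.4, 85.4]
time: 12.65
ee_pos: [687.8, 149.0, 84.6]
finishing_tray mark 0.59 [650. 150.   2.]
   reg 0.94 px 308 160 edge 143 408 112 270 rect [651.6 151.5 134.  203.6  88.1] z [ 6. 16. 17.]
stain_tin mark 0.89 [688. 147.  92.]
   reg 0.62 px 322 274 edge 253 391 193 341 rect [687.7 153.4  47.1  53.7  88.5] z [110. 152. 153.]
   reg 0.62 px 6 60 edge 0 19 5 90 rect [451.9 271.9  59.2  14.2  80.3] z [2. 5. 9.]
((651.9974365234375, 151.2447052001953), (134.19557189941406, 204.23123168945312), 87.89503479003906)
lin [0.07 0.15 8.24] ang [ 0.  0. -0.] yaw cur -2.0 j6 0.18 tcp [688.4 149.   85.4] w 55.0 t 12.9
```

```bash
python3 -m inch '{"angular":[[0,0,0],[0,0,0],[0,0,0],[0,0,0],[0,0,0]],"linear":[[0.1,0.15,3],[0.1,0.15,6],[0.1,0.15,7.6],[0.1,0.15,8.3],[0.1,0.15,8.3]],"gripper":[1,1,1,1,1]}'
python3 -m inch '{"angular":[[0,0,0],[0,0,0],[0,0,0],[0,0,0],[0,0,0]],"linear":[[0,0,0],[0,0,0],[0,0,0],[0,0,0],[0,0,0]],"gripper":[1,1,0.15,0.15,0.15]}'
python3 -m inch '{"angular":[[0,0,0],[0,0,0],[0,0,0],[0,0,0],[0,0,0]],"linear":[[0,0,-3],[0,0,-7],[0,0,-10],[0,0,-10],[0,0,-10]],"gripper":[0.15,0.15,0,0,0]}' | head -2
python3 - <<'E'
from h import *
im=scan("wrist",["finishing_tray","stain_tin","sanding_block"])
go(440,300,80,0)
E
```

```text
time: 13.4
ee_pos: [690.2, 150.3, 2.6]
eef_rot: [-0.0, 0.719, 0.695, -0.0]
contact_force: [0.4, -0.2, -2.0]
gripper_width: 0.645
gripper_force: 64.8
time: 13.9
ee_pos: [690.9, 150.5, 2.4]
eef_rot: [0.0, 0.719, 0.695, 0.0]
contact_force: [0.1, -0.8, 0.6]
gripper_width: 0.852
gripper_force: 0.0
time: 14.4
ee_pos: [691.6, 150.6, 103.6]
finishing_tray mark 0.61 [650. 146.   2.]
   reg 0.56 px 306 173 edge 152 396 115 261 rect [652.2 151.6 133.2 201.8  87.9] z [ 6. 16. 17.]
stain_tin mark 0.74 [690. 153.   8.]
   reg 0.66 px 321 206 edge 284 359 162 248 rect [691.3 150.6  54.7  53.4  66.7] z [37. 69. 70.]
sanding_block mark 0.94 [596. 151.   2.]
   reg 0.74 px 210 192 edge 163 253 134 257 rect [597.6 153.5 103.2  60.5  87.5] z [25. 36. 37.]
lin [ 14.08 -25.48   2.1 ] ang [-0.002  0.    -0.035] yaw cur -2.0 j6 0.18 tcp [689.8 150.4 100.5] w 84.8 t 14.8
```

```bash
python3 -m inch '{"angular":[[0,0,0.044],[0,0,0.044],[0,0,0.044],[0,0,0.044],[0,0,0.044]],"linear":[[2,-4,0],[5,-9,0],[8,-14,0],[11,-19,0],[14.8,-23.5,0]],"gripper":[0,0,0,0,0]}' |head -2
python3 -m inch '{"angular":[[0,0,0],[0,0,0],[0,0,0],[0,0,0],[0,0,0]],"linear":[[0,-1.8,2],[0,-1.8,4],[0,-1.8,4],[0,-1.8,4],[0,-1.8,4]],"gripper":[0,0,0,0,0]}' |head -2
python3 - <<'E'
from h import *
im=scan("wrist",["wedge"],"w6.png")
W=im["W"];P=W[np.isfinite(W[...,0])]; m=(abs(P[:,0]-440)<24)&(abs(P[:,1]-288)<55)&(P[:,2]>4.5)
A=np.c_[P[m][:,:2]-[440,288],np.ones(m.sum())]; print(np.linalg.lstsq(A,P[m][:,2],rcond=None)[0],cv2.minAreaRect(P[m][:,:2].astype(np.float32)))
go(441.5,308,-24,-4.5)
E
```

```text
time: 15.25
ee_pos: [484.7, 285.5, 101.4]
time: 15.75
ee_pos: [470.0, 286.8, 63.1]
wedge mark 0.7 [439. 289.   0.]
wedge mark 0.67 [291. 406.   1.]
wedge mark 0.56 [673. 329.  -1.]
   reg 0.71 px 281 199 edge 254 305 149 255 rect [439.5 287.8  89.7  35.2  85.2] z [ 5. 15. 22.]
   reg 0.63 px 589 128 edge 528 639 73 178 rect [667.8 327.3  80.1  36.1  33.7] z [ 4. 11. 17.]
   reg 0.58 px 55 56 edge 0 121 0 114 rect [292.3 402.6  90.   36.3  19.4] z [ 5. 14. 22.]
[  0.50911778   0.89403215 108.59539651] ((440.0063781738281, 293.14306640625), (47.99746322631836, 99.6572265625), 0.05384179204702377)
lin [ 1.88 -3.02  8.69] ang [ 0.001 -0.001 -0.001] yaw cur -4.6 j6 0.53 tcp [470.  286.7  63. ] w 85.0 t 15.9
```

View pics/w6.png

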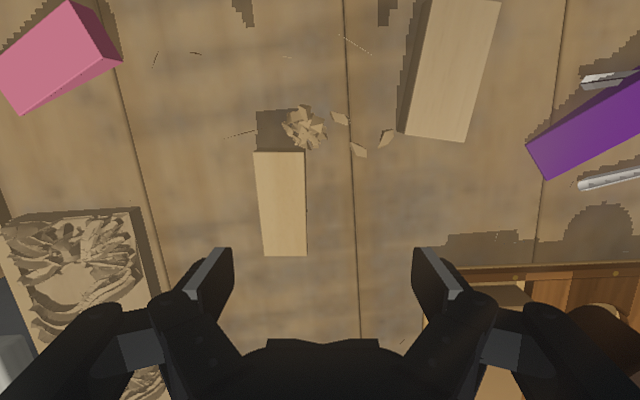

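The wedge is at (280,205) with its thick end up (+y); the shavings at (305,128) clear the fingers. Grasping.

```bash
python3 -m inch '{"angular":[[0,0,0],[0,0,0],[0,0,0],[0,0,0],[0,0,0]],"linear":[[1.7,-3.05,0],[1.7,-3.05,3],[1.7,-3.05,6],[1.7,-3.05,8],[1.7,-3.05,8.7]],"gripper":[0,0,0,0,0]}' |head -2
python3 -m inch '{"angular":[[0,0,0],[0,0,0],[0,0,0],[0,0,0],[0,0,0]],"linear":[[0,0,0],[0,0,0],[0,0,0],[0,0,0],[0,0,0]],"gripper":[0,0,1,1,1]}' | head -4
python3 -m inch '{"angular":[[0,0,0],[0,0,0],[0,0,0],[0,0,0]],"linear":[[0,0,0],[0,0,0],[0,0,-3],[0,0,-8]],"gripper":[1,1,1,1]}'
python3 -c "
from h import *
go(600,-30,60,85)"
```

```text
time: 16.4
ee_pos: [438.5, 305.1, -27.1]
time: 16.9
ee_pos: [440.4, 306.4, -24.2]
eef_rot: [0.0, 0.734, 0.679, 0.001]
contact_force: [-0.8, 0.3, -1.0]
time: 17.3
ee_pos: [436.2, 304.0, 51.6]
eef_rot: [-0.001, 0.734, 0.679, -0.004]
contact_force: [1.1, -0.6, 0.3]
gripper_width: 0.403
gripper_force: 60.4
lin [-32.01  18.96  -0.83] ang [-0.01  -0.002 -1.563] yaw cur -4.5 j6 0.59 tcp [436.2 304.   51.6] w 34.3 t 17.3
```

```bash
python3 -m inch '{"angular":[[0,0,-0.15],[0,0,-0.3],[0,0,-0.45],[0,0,-0.6],[0,0,-0.75]],"linear":[[-4,2,0],[-8,4,0],[-12,6,0],[-16,8,0],[-20,10,0]],"gripper":[1,1,1,1,1]}' |head -2
python3 -m inch '{"angular":[[0,0,-0.15],[0,0,-0.3],[0,0,-0.45],[0,0,-0.6],[0,0,-0.75]],"linear":[[0,0,0],[0,0,0],[0,0,0],[0,0,0],[0,0,0]],"gripper":[1,1,1,1,1]}' |head -2
python3 -c "
from h import *
go(626.5,-55,60,85.2)"
```

```text
time: 17.8
ee_pos: [522.4, 101.3, 54.9]
time: 18.3
ee_pos: [521.9, 102.8, 54.6]
lin [-13.5  -13.27  -0.55] ang [-0.    -0.001 -0.125] yaw cur 78.1 j6 -1.26 tcp [521.9 102.8  54.6] w 34.3 t 18.3
```

```bash
python3 -m inch '{"angular":[[0,0,-0.066],[0,0,-0.066],[0,0,-0.066],[0,0,-0.066],[0,0,-0.066]],"linear":[[-3,-3,0],[-6,-6,0],[-9,-9,0],[-12,-12,0],[-13,-13.8,0]],"gripper":[1,1,1,1,1]}' |head -2
python3 -m inch '{"angular":[[0,0,0],[0,0,0],[0,0,0]],"linear":[[0,0,0],[0,0,0],[0,0,0]],"gripper":[1,1,1]}' |head -2
cat >> h.py <<'E'
def box(P,x0,x1,y0,y1,z0,z1):
    P=P[np.isfinite(P[...,0])]
    m=(P[:,0]>x0)&(P[:,0]<x1)&(P[:,1]>y0)&(P[:,1]<y1)&(P[:,2]>z0)&(P[:,2]<z1); r=cv2.minAreaRect(P[m][:,:2].astype(np.float32)); print(np.round(np.r_[r[0],r[1],r[2]],1),m.sum())
E
python3 - <<'E'
from h import *
im=scan("wrist",["patching_tray","wedge"],"w7.png")
box(im["W"],530,750,-240,-10,3.5,14); box(im["W"],530,750,-240,-10,10,14)
go(626.5,-55,60,85.2)
E
```

```text
time: 18.8
ee_pos: [621.4, -62.5, 54.9]
time: 19.1
ee_pos: [619.1, -58.3, 54.5]
patching_tray mark 0.8 [ 633. -121.   -4.]
   reg 0.85 px 218 193 edge 81 369 111 347 rect [ 638.  -123.6  197.6  185.7   85.1] z [ 6.  7. 13.]
wedge mark 0.8 [636. -60.  80.]
   reg 0.64 px 322 269 edge 282 363 205 342 rect [632.7 -60.   36.1  80.4  81.5] z [ 86.  94. 101.]
[ 638.8 -123.7  198.5  187.6   85.1] 38318
[ 638.8 -123.7  198.5  187.6   85.2] 12659
lin [-0.62  0.46 -0.5 ] ang [ 0.     0.    -0.063] yaw cur 81.6 j6 -1.6 tcp [619.7 -58.6  55. ] w 34.5 t 19.4
```

View pics/w7.png

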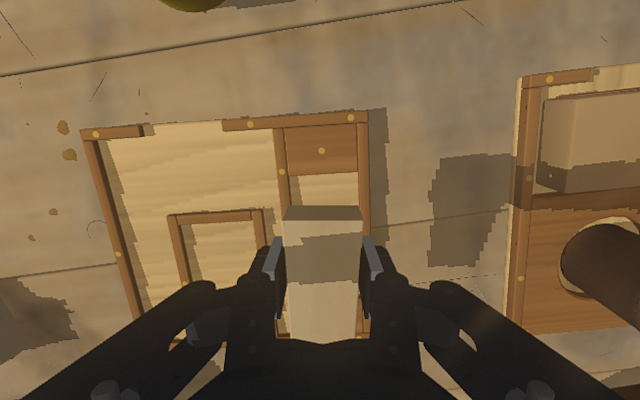

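The wedge hangs over the narrow pocket ((320,270), pocket at (320,190) onward), needing about 7 mm in x and 3.5° of turn.

```bash
python3 -m inch '{"angular":[[0,0,-0.061],[0,0,-0.061],[0,0,-0.061],[0,0,-0.061],[0,0,-0.061]],"linear":[[-0.66,0.32,0],[-0.66,0.32,0],[-0.66,0.32,3],[-0.66,0.32,5],[-0.66,0.32,5]],"gripper":[1,1,1,1,1]}' |head -2
python3 -m inch '{"angular":[[0,0,0],[0,0,0],[0,0,0]],"linear":[[0,0,0],[0,0,0],[0,0,0]],"gripper":[1,1,1]}' |head -4
python3 - <<'E'
from h import *
im=scan("wrist",["wedge"])
box(im["W"],530,750,-240,-10,10,13.5); box(im["W"],580,700,-110,-30,24,50)
go(626.5,-56.4,-18,85.1)
E
```

```text
time: 19.85
ee_pos: [623.5, -56.7, 1.1]
time: 20.15
ee_pos: [628.2, -57.6, 6.7]
eef_rot: [0.001, 0.044, 0.999, -0.0]
contact_force: [0.2, -0.6, -0.9]
wedge mark 0.59 [646. -59.  31.]
   reg 0.85 px 322 269 edge 284 362 206 341 rect [641.5 -58.2  34.7  79.9  85. ] z [38. 47. 53.]
[ 638.6 -124.   199.3  187.    85.1] 21229
[639.9 -55.9  82.4  55.8   8.4] 7683
lin [0.13 0.1  2.4 ] ang [-0.     0.002 -0.002] yaw cur 85.0 j6 -1.66 tcp [627.6 -57.5   6. ] w 34.5 t 20.3
```

```bash
python3 -m inch '{"angular":[[0,0,0],[0,0,0],[0,0,0],[0,0,0],[0,0,0]],"linear":[[0.12,0.1,1],[0.12,0.1,1.9],[0.12,0.1,2.4],[0.12,0.1,2.4],[0.12,0.1,2.4]],"gripper":[1,1,1,1,1]}' |head -4
python3 -m inch '{"angular":[[0,0,0],[0,0,0],[0,0,0],[0,0,0],[0,0,0]],"linear":[[0,0,0],[0,0,0],[0,0,-1.5],[0,0,-6],[0,0,-10]],"gripper":[0.4,0.4,0.4,0.2,0]}' |head -4
python3 -m inch '{"angular":[[0,0,0],[0,0,0],[0,0,0]],"linear":[[0,0,0],[0,0,0],[0,0,0]],"gripper":[0,0,0]}' |head -4
python3 - <<'E'
from h import *
im=scan("wrist",["wedge","patching_tray"])
box(im["W"],580,700,-110,-30,14.5,50)
go(555,374,80,-12)
E
```

```text
time: 20.8
ee_pos: [625.3, -56.2, -18.2]
eef_rot: [-0.001, 0.044, 0.999, 0.0]
contact_force: [-10.2, 1.8, 16.8]
time: 21.3
ee_pos: [623.9, -56.0, 79.4]
eef_rot: [-0.002, 0.044, 0.999, 0.0]
contact_force: [1.5, -0.7, 0.2]
time: 21.6
ee_pos: [624.6, -56.1, 79.0]
eef_rot: [-0.001, 0.044, 0.999, 0.0]
contact_force: [-0.8, 0.6, -0.9]
wedge mark 0.77 [645. -58.   8.]
   reg 0.78 px 322 216 edge 299 345 169 267 rect [643.6 -57.2  34.3  88.9  85.3] z [11. 20. 28.]
patching_tray mark 0.81 [ 634. -122.   -3.]
patching_tray mark 0.59 [650. 148.   3.]
   reg 0.32 px 592 270 edge 532 639 222 324 rect [690.6 139.5  55.8  37.6   1.8] z [16. 59. 70.]
[633.7 -61.6  64.8  86.9  65.9] 3521
lin [ 1.070e+01  4.224e+01 -3.000e-02] ang [ 0.002 -0.002 -1.449] yaw cur 85.0 j6 -1.65 tcp [624.9 -56.1  79.4] w 84.7 t 21.9
```

```bash
python3 -m inch '{"angular":[[0,0,0.15],[0,0,0.3],[0,0,0.45],[0,0,0.6],[0,0,0.75]],"linear":[[1,4,0],[2,8,0],[3,12,0],[4,16,0],[5,20,0]],"gripper":[0,0,0,0,0]}' |head -2
python3 -m inch '{"angular":[[0,0,0.15],[0,0,0.3],[0,0,0.45],[0,0,0.6],[0,0,0.75]],"linear":[[0,0,0],[0,0,0],[0,0,0],[0,0,0],[0,0,0]],"gripper":[0,0,0,0,0]}' |head -2
python3 -c "
from h import *
go(556,360,60,-12)"
```

```text
time: 22.35
ee_pos: [592.7, 148.8, 80.4]
time: 22.85
ee_pos: [593.0, 147.4, 80.3]
lin [21.18 -4.18  2.03] ang [-0.001  0.     0.187] yaw cur -1.3 j6 0.18 tcp [593.  147.4  80.3] w 85.1 t 22.9
```

```bash
python3 -m inch '{"angular":[[0,0,0.1],[0,0,0.187],[0,0,0.187],[0,0,0.187],[0,0,0.187]],"linear":[[4,-1,0],[8,-2,0],[12,-3,0],[16,-4,0],[21,-4.2,0]],"gripper":[0,0,0,0,0]}' |head -2
python3 -m inch '{"angular":[[0,0,0],[0,0,0],[0,0,0]],"linear":[[0,0,0],[0,0,0],[0,0,0]],"gripper":[0,0,0]}' |head -2
python3 - <<'E'
from h import *
im=scan("wrist",["offcut"],"w8.png")
box(im["W"],500,620,310,440,18,30)
go(555,374,-22,-12)
E
```

```text
time: 23.35
ee_pos: [553.7, 358.6, 80.3]
time: 23.65
ee_pos: [554.7, 357.0, 80.3]
offcut mark 0.78 [559. 371.   1.]
   reg 0.56 px 323 176 edge 296 351 123 232 rect [558.7 374.9  84.   40.8  77.4] z [23. 25. 26.]
[558.8 374.3  85.   42.1  77.8] 5941
lin [ 1.71 -0.38 10.28] ang [-0.     0.     0.004] yaw cur -11.8 j6 0.7 tcp [555.3 356.6  80.8] w 85.1 t 23.8
```

View pics/w8.png

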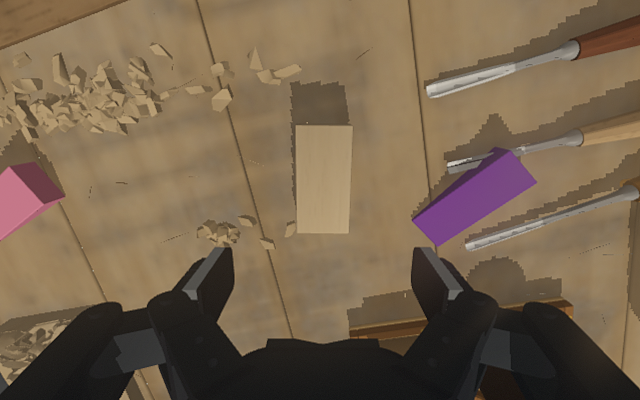

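The offcut is at (323,178), clear of the purple wedge at (475,195). Grasping.

```bash
python3 -m inch '{"angular":[[0,0,0.007],[0,0,0.007],[0,0,0.007],[0,0,0.007],[0,0,0.007]],"linear":[[1.84,-0.02,1],[1.84,-0.02,5],[1.84,-0.02,8],[1.84,-0.02,10],[1.84,-0.02,10.4]],"gripper":[0,0,0,0,0]}' |head -2
python3 -m inch '{"angular":[[0,0,0],[0,0,0],[0,0,0],[0,0,0],[0,0,0]],"linear":[[0,0,0],[0,0,0],[0,0,0],[0,0,0],[0,0,0]],"gripper":[0,0,1,1,1]}' | head -4
python3 -m inch '{"angular":[[0,0,0],[0,0,0],[0,0,0],[0,0,0]],"linear":[[0,0,0],[0,0,0],[0,0,-3],[0,0,-8]],"gripper":[1,1,1,1]}'
python3 -c "
from h import *
go(667,-143,60,-94.9)"
```

```text
time: 24.3
ee_pos: [556.2, 373.5, -26.8]
time: 24.8
ee_pos: [559.0, 376.4, -22.1]
eef_rot: [0.0, 0.777, 0.629, 0.001]
contact_force: [-0.1, -0.5, 0.1]
time: 25.2
ee_pos: [554.5, 373.9, 52.2]
eef_rot: [-0.001, 0.777, 0.629, -0.005]
contact_force: [-0.2, 0.0, -1.4]
gripper_width: 0.479
gripper_force: 61.6
lin [-48.2   21.79  -0.62] ang [-1.000e-03  1.100e-02  1.446e+00] yaw cur -12.1 j6 0.73 tcp [554.5 373.9  52.2] w 40.8 t 25.2
```

```bash
python3 -m inch '{"angular":[[0,0,0.15],[0,0,0.3],[0,0,0.45],[0,0,0.6],[0,0,0.75]],"linear":[[-4,1.8,-1],[-8,3.6,-2],[-12,5.4,-2],[-16,7.2,-2],[-20,9,-2]],"gripper":[1,1,1,1,1]}' |head -2
python3 -m inch '{"angular":[[0,0,0.15],[0,0,0.3],[0,0,0.45],[0,0,0.6],[0,0,0.69]],"linear":[[0,0,0],[0,0,0],[0,0,0],[0,0,0],[0,0,0]],"gripper":[1,1,1,1,1]}' |head -2
python3 -m inch '{"angular":[[0,0,0],[0,0,0]],"linear":[[0,0,0],[0,0,0]],"gripper":[1,1]}' |head -2
python3 -c "
from h import *
go(667,-143,60,-94.9)"
```

```text
time: 25.7
ee_pos: [604.5, 160.0, 76.8]
time: 26.2
ee_pos: [604.3, 161.5, 76.5]
time: 26.4
ee_pos: [604.4, 161.6, 76.7]
lin [ 8.57 29.89  1.67] ang [0.    0.    0.009] yaw cur -94.4 j6 1.83 tcp [604.4 161.6  76.7] w 40.6 t 26.4
```

```bash
python3 -m inch '{"angular":[[0,0,0.009],[0,0,0.009],[0,0,0.009],[0,0,0.009],[0,0,0.009]],"linear":[[1.2,4.5,0],[2.4,9,0],[3.6,13.5,0],[4.8,18,0],[6,22,0]],"gripper":[1,1,1,1,1]}' |head -2
python3 -m inch '{"angular":[[0,0,0],[0,0,0],[0,0,0],[0,0,0],[0,0,0]],"linear":[[1.3,4,0],[2.55,7.9,2],[2.55,7.9,4],[2.55,7.9,4],[2.55,7.9,4]],"gripper":[1,1,1,1,1]}' |head -2
python3 - <<'E'
from h import *
im=scan("wrist",["patching_tray","offcut"],"w9.png")
box(im["W"],530,750,-240,-10,9,13.5); box(im["W"],600,730,-200,-100,60,95)
go(667,-143,-17,-94.9)
E
```

```text
time: 26.9
ee_pos: [646.9, -64.7, 76.9]
time: 27.4
ee_pos: [664.5, -142.7, 36.2]
   reg 0.89 px 304 174 edge 137 454 115 358 rect [ 640.1 -124.1  196.7  186.4   85.4] z [ 6. 11. 13.]
offcut mark 0.95 [ 663. -144.   59.]
   reg 0.82 px 322 255 edge 274 371 176 341 rect [ 665.2 -142.3   42.    79.    85. ] z [78. 83. 84.]
[ 639.9 -123.9  198.4  187.4   85.2] 18257
[ 664.9 -142.3   68.3   79.6   85. ] 16777
lin [0.06 0.02 5.55] ang [ 0.    -0.002 -0.001] yaw cur -95.0 j6 1.37 tcp [ 666.3 -142.7   38.5] w 40.6 t 27.6
```

View pics/w9.png

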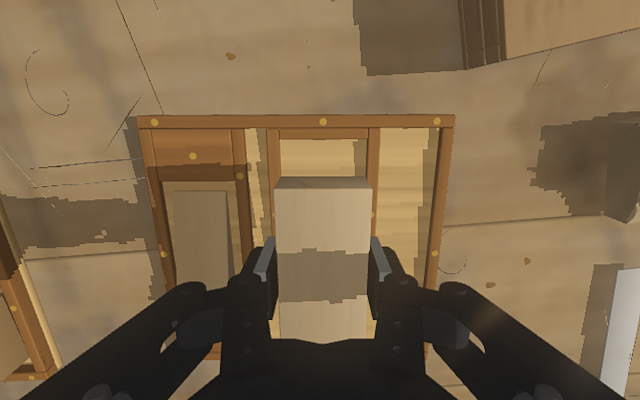

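The offcut is lined up over its pocket, (322,255) with the pocket frame at (275–375,130); lowering and releasing.

```bash
python3 -m inch '{"angular":[[0,0,0],[0,0,0],[0,0,0],[0,0,0],[0,0,0]],"linear":[[0.06,0,2],[0.06,0,4],[0.06,0,5],[0.06,0,5.4],[0.06,0,5.4]],"gripper":[1,1,1,1,1]}' |head -4
python3 -m inch '{"angular":[[0,0,0],[0,0,0],[0,0,0],[0,0,0],[0,0,0]],"linear":[[0,0,0],[0,0,0],[0,0,0],[0,0,-4],[0,0,-8]],"gripper":[1,0.35,0.35,0.35,0.2]}' |head -4
python3 -m inch '{"angular":[[0,0,0],[0,0,0],[0,0,0]],"linear":[[0,0,-2],[0,0,-2],[0,0,-2]],"gripper":[0,0,0]}' |head -4
python3 - <<'E'
from h import *
im=scan("wrist",["offcut","wedge"])
go(460,-310,80,8)
E
```

```text
time: 28.15
ee_pos: [666.5, -143.3, -15.8]
eef_rot: [0.0, 0.999, -0.044, 0.0]
contact_force: [0.9, 0.3, -0.2]
time: 28.65
ee_pos: [664.0, -142.9, 61.5]
eef_rot: [-0.001, 0.999, -0.044, -0.002]
contact_force: [1.7, -1.0, 0.4]
time: 28.95
ee_pos: [666.2, -143.5, 83.2]
eef_rot: [0.0, 0.999, -0.044, 0.0]
contact_force: [-0.4, 0.5, -0.3]
offcut mark 0.96 [ 661. -146.    6.]
   reg 0.9 px 322 201 edge 295 350 148 256 rect [ 664.  -142.9   40.8   85.3   84.7] z [29. 30. 32.]
wedge mark 0.83 [645. -59.   6.]
   reg 0.93 px 225 220 edge 200 249 178 284 rect [645.8 -57.8  36.5  88.   85.2] z [10. 16. 25.]
lin [-18.91  18.43   0.13] ang [0.002 0.003 1.342] yaw cur -95.1 j6 1.37 tcp [ 664.7 -143.1   80.8] w 85.0 t 29.2
```

```bash
python3 -m inch '{"angular":[[0,0,-0.15],[0,0,-0.3],[0,0,-0.45],[0,0,-0.6],[0,0,-0.75]],"linear":[[-3.5,4,0],[-7,8,0],[-10.5,12,0],[-14,16,0],[-17.7,21.4,0]],"gripper":[0,0,0,0,0]}' |head -2
python3 -m inch '{"angular":[[0,0,-0.15],[0,0,-0.3],[0,0,-0.45],[0,0,-0.6],[0,0,-0.75]],"linear":[[0,0,0],[0,0,0],[0,0,0],[0,0,0],[0,0,0]],"gripper":[0,0,0,0,0]}' |head -2
python3 -m inch '{"angular":[[0,0,-0.15],[0,0,-0.23],[0,0,-0.23],[0,0,-0.23]],"linear":[[0,0,0],[0,0,0],[0,0,0],[0,0,0]],"gripper":[0,0,0,0]}' |head -2
python3 - <<'E'
from h import *
im=scan("wrist",["try_square"],"w10.png"); np.save("W10.npy",im["W"])
box(im["W"],420,495,-400,-250,11,18);box(im["W"],480,620,-400,-250,5,11)
go(457,-324,-23,4)
E
```

```text
time: 29.7
ee_pos: [491.6, -315.0, 82.0]
time: 30.2
ee_pos: [493.1, -314.3, 81.9]
time: 30.6
ee_pos: [493.4, -314.3, 82.3]
   reg 0.68 px 309 222 edge 260 444 144 268 rect [ 522.6 -322.5  155.7  109.6    2.9] z [ 8. 15. 16.]
[ 459.5 -326.    34.4  111.     5.3] 4575
[ 542.2 -366.   124.3   22.9    2.9] 2682
lin [-0.78 -3.7  10.57] ang [-0.    -0.    -0.022] yaw cur 2.7 j6 -0.7 tcp [ 493.6 -314.5   82.7] w 84.9 t 30.8
```

View pics/w10.png

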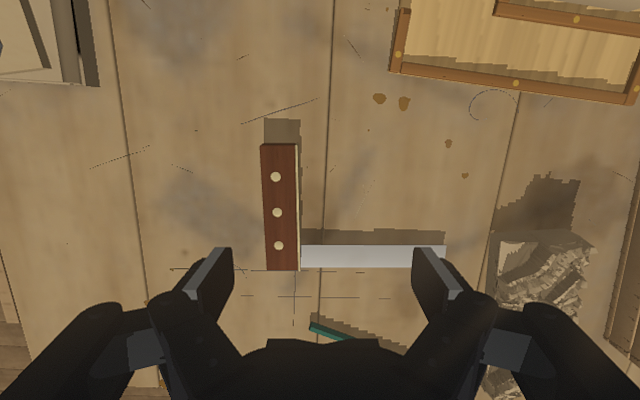

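The square: stock at (280,208), blade at (370,255) along its -y end, yaw about 3°. Grasping the stock.

```bash
python3 -m inch '{"angular":[[0,0,-0.005],[0,0,-0.005],[0,0,-0.005],[0,0,-0.005],[0,0,-0.005]],"linear":[[-1.05,-3.6,1],[-1.05,-3.6,5],[-1.05,-3.6,8],[-1.05,-3.6,10],[-1.05,-3.6,10.5]],"gripper":[0,0,0,0,0]}' |head -2
python3 -m inch '{"angular":[[0,0,0],[0,0,0],[0,0,0],[0,0,0],[0,0,0]],"linear":[[0,0,0],[0,0,0],[0,0,0],[0,0,0],[0,0,0]],"gripper":[0,0,1,1,1]}' | head -4
python3 -m inch '{"angular":[[0,0,0],[0,0,0],[0,0,0],[0,0,0],[0,0,0]],"linear":[[0,0,0],[0,0,0],[0,0,-2],[0,0,-5],[0,0,-8]],"gripper":[1,1,1,1,1]}'
python3 - <<'E'
from h import *
im=grab("wrist"); box(im["W"],425,490,-400,-250,80,110);box(im["W"],480,620,-400,-250,50,110)
W=im["W"];P=W[np.isfinite(W[...,0])]; m=(P[:,0]>490)&(P[:,0]<590)&(P[:,1]>-400)&(P[:,1]<-350)&(P[:,2]>50)
P=P[m];print(np.linalg.lstsq(np.c_[P[:,:2]-[540,-366],np.ones(len(P))],P[:,2],rcond=None)[0])
go(571.6,-147.2,60,-4.9)
E
```

```text
time: 31.25
ee_pos: [456.2, -325.2, -25.1]
time: 31.75
ee_pos: [458.8, -327.3, -21.2]
eef_rot: [0.001, 0.688, 0.726, 0.0]
contact_force: [0.2, -0.2, -0.1]
time: 32.25
ee_pos: [457.3, -326.1, 57.7]
eef_rot: [-0.001, 0.688, 0.726, -0.0]
contact_force: [-1.1, -0.5, -1.3]
gripper_width: 0.308
gripper_force: 59.5
[ 456.7 -321.4  104.9   53.4   86.8] 13360
[ 542.1 -347.9   57.9  126.9   87.4] 2708
[-7.62141631e-04 -6.52198946e-03  8.77403801e+01]
lin [17.52 12.08  0.4 ] ang [0.005 0.004 0.14 ] yaw cur 3.1 j6 -0.76 tcp [ 460.4 -328.7   64.2] w 26.1 t 32.3
```

```bash
python3 -m inch '{"angular":[[0,0,0.07],[0,0,0.14],[0,0,0.14],[0,0,0.14],[0,0,0.14]],"linear":[[3.5,2.5,0],[7,5,0],[11,7.5,0],[15,10,0],[17.5,12.1,0]],"gripper":[1,1,1,1,1]}' |head -2
python3 -m inch '{"angular":[[0,0,0],[0,0,0],[0,0,0],[0,0,0],[0,0,0]],"linear":[[0,0,0],[0,0,1],[0,0,3],[0,0,4],[0,0,4]],"gripper":[1,1,1,1,1]}' |head -2
python3 -m inch '{"angular":[[0,0,0],[0,0,0]],"linear":[[0,0,0],[0,0,0]],"gripper":[1,1]}' |head -2
python3 - <<'E'
from h import *
im=scan("wrist",["patching_tray"],"w11.png")
box(im["W"],530,750,-240,-10,9,13);box(im["W"],600,760,-260,-160,40,60);box(im["W"],535,610,-230,-60,52,60)
go(572,-147.5,-17,-4.9)
E
```

```text
time: 32.8
ee_pos: [570.1, -142.4, 57.3]
time: 33.3
ee_pos: [566.9, -145.8, 14.9]
time: 33.5
ee_pos: [570.2, -146.2, 18.8]
   reg 0.64 px 453 123 edge 272 639 0 320 rect [ 639.8 -123.6  193.4  187.1   85.3] z [ 6. 12. 14.]
[ 651.9 -129.7  202.5  214.2   85. ] 28555
[ 701.5 -211.8   42.8  136.3   64.6] 2838
[ 570.9 -141.1   52.2  104.1    7.7] 12073
lin [-0.14  0.18  3.59] ang [ 0.002  0.    -0.001] yaw cur -4.9 j6 -0.25 tcp [ 570.3 -145.9   18.9] w 26.2 t 33.6
```

View pics/w11.png

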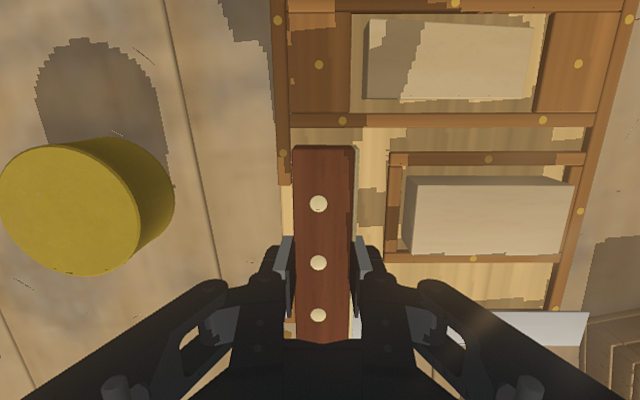

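The stock hangs over the -x bed ((322,230)), blade at (540,328) outside the -y edge by perspective; I'll check the ends numerically.

Run:
```python
from h import *
im=grab("wrist");W=im["W"];c=np.array([639.3,-123.8]);a=np.radians(-4.9);Rm=np.array([[np.cos(a),np.sin(a)],[-np.sin(a),np.cos(a)]])
T=(W[...,:2]-c)@Rm.T; Z=W[...,2]
print(read_state()["ee_pos"])
s=(abs(Z-56)<4)&(T[...,0]<-45)&(T[...,0]>-100)&(T[...,1]>0); print("stock end: x",np.percentile(T[s][:,0],[1,99]),"ymax",np.percentile(T[s][:,1],99.5),"z",np.median(Z[s]),s.sum())
b=(abs(Z-50)<5)&(T[...,0]>20); print("blade: xmax",np.percentile(T[b][:,0],99.5),"y",np.percentile(T[b][:,1],[1,99]),"z",np.median(Z[b]),b.sum())
t=(abs(Z-12)<2)&(abs(T[...,0])<105)&(abs(T[...,1])<110); print("tray",T[t].min(0),T[t].max(0))
```

```text
[ 570.18454885 -145.83227764   18.70831144]
stock end: x [-80.43733428 -51.3352276 ] ymax 27.70198014326501 z 55.66783543060737 4069
blade: xmax 124.5749583646832 y [-120.46599849  -60.76092335] z 49.26046146372077 2456
tray [-94.04494058 -98.13786354] [95.0201938  96.95914041]
```

```bash
python3 -m inch '{"angular":[[0,0,0],[0,0,0],[0,0,0],[0,0,0],[0,0,0]],"linear":[[-0.21,0.14,0],[-0.21,0.14,0.5],[-0.21,0.14,1.5],[-0.21,0.14,2],[-0.21,0.14,2]],"gripper":[1,1,1,1,1]}' |head -4
python3 -m inch '{"angular":[[0,0,0],[0,0,0],[0,0,0],[0,0,0],[0,0,0]],"linear":[[0,0,0.3],[0,0,0.7],[0,0,1.1],[0,0,1.4],[0,0,1.4]],"gripper":[1,1,1,1,1]}' |head -4
python3 - <<'E'
from h import *
im=grab("wrist");W=im["W"];c=np.array([639.3,-123.8]);a=np.radians(-4.9);Rm=np.array([[np.cos(a),np.sin(a)],[-np.sin(a),np.cos(a)]])
T=(W[...,:2]-c)@Rm.T; Z=W[...,2]; st=read_state(); print(st["ee_pos"],st["contact_force"])
s=(abs(Z-22)<6)&(T[...,0]<-48)&(T[...,0]>-100)&(T[...,1]>0)&(T[...,1]<45)&(Z>16); print(np.percentile(T[s][:,0],[1,99]),np.percentile(T[s][:,1],99.5),np.median(Z[s]))
E
```

```text
time: 34.2
ee_pos: [569.4, -147.2, -4.1]
eef_rot: [-0.001, 0.737, 0.676, -0.001]
contact_force: [0.3, 0.4, -2.2]
time: 34.7
ee_pos: [570.9, -147.8, -15.3]
eef_rot: [-0.0, 0.737, 0.676, -0.0]
contact_force: [-5.6, 1.6, 6.9]
[ 570.93701929 -147.75018308  -15.34868555] [-5.25110588  1.28286661  6.50361524]
[-79.58998234 -50.60995486] 25.941438597410695 21.45800986455791
```

```bash
python3 -m inch '{"angular":[[0,0,0],[0,0,0],[0,0,0],[0,0,0],[0,0,0]],"linear":[[0,0,0],[0,0,0],[0,0,0],[0,0,-2],[0,0,-7]],"gripper":[0.5,0.5,0.5,0.5,0.4]}' |head -4
python3 -m inch '{"angular":[[0,0,0],[0,0,0],[0,0,0],[0,0,0],[0,0,0]],"linear":[[0,0,-4],[0,0,-8],[2,2,-12],[4,4,-14],[4,4,-14]],"gripper":[0.2,0,0,0,0]}' |head -4
python3 -m inch '{"angular":[[0,0,0],[0,0,0],[0,0,0]],"linear":[[0,0,0],[0,0,0],[0,0,0]],"gripper":[0,0,0]}' |head -2
python3 - <<'E'
from h import *
im=scan("wrist",["try_square","offcut","wedge","sanding_block","stain_tin","wax_tin"],"w12.png")
c=np.array([639.3,-123.8]);a=np.radians(-4.9);Rm=np.array([[np.cos(a),np.sin(a)],[-np.sin(a),np.cos(a)]])
f=lambda p:np.round((np.array(p)-c)@Rm.T,1)
W=im["W"];T=(W[...,:2]-c)@Rm.T;Z=W[...,2]
s=(Z>17)&(Z<25)&(T[...,0]<-45)&(T[...,0]>-100)&(abs(T[...,1])<98);print("stock",np.percentile(T[s][:,0],[1,99]),np.percentile(T[s][:,1],[.5,99.5]),np.percentile(Z[s],[5,50,95]))
b=(Z>13.7)&(Z<18)&(T[...,0]>-40)&(T[...,1]<-50)&(abs(T[...,1])<98)&(T[...,0]<94);print("blade",np.percentile(T[b],[1,99],axis=0) if b.sum() else b.sum(),np.median(Z[b]))
E
```

```text
time: 35.25
ee_pos: [566.3, -146.2, 48.9]
eef_rot: [-0.005, 0.737, 0.676, -0.002]
contact_force: [-0.0, -0.5, -0.6]
time: 35.75
ee_pos: [618.3, -109.8, 199.0]
eef_rot: [0.003, 0.736, 0.677, 0.003]
contact_force: [-0.2, 0.1, 0.6]
time: 36.05
ee_pos: [612.7, -111.7, 192.0]
   reg 0.73 px 318 216 edge 279 406 158 245 rect [ 635.7 -153.   108.   155.5   83.3] z [14. 21. 22.]
   reg 0.43 px 349 160 edge 264 433 90 253 rect [ 639.8 -122.7  196.5  186.2   85.3] z [ 6. 12. 13.]
offcut mark 0.86 [ 661. -144.    9.]
   reg 0.73 px 369 194 edge 333 407 176 213 rect [ 663.7 -141.3   41.5   83.6   85.3] z [23. 30. 32.]
wedge mark 0.9 [642. -56.   7.]
   reg 0.83 px 346 120 edge 307 386 105 137 rect [644.9 -57.3  33.8  88.   85.6] z [11. 19. 27.]
wax_tin mark 0.81 [ 443. -118.   -0.]
   reg 0.75 px 174 188 edge 138 212 156 221 rect [ 443.3 -114.2   69.7   68.8   35.7] z [15. 41. 42.]
stock [-79.48893316 -50.27966612] [-82.24226536  26.32248238] [20.00321771 21.33343563 22.56431309]
blade [[-38.74894538 -84.46652198]
 [ 76.9916602  -62.18790527]] 14.943028095809296
```

View pics/w12.png

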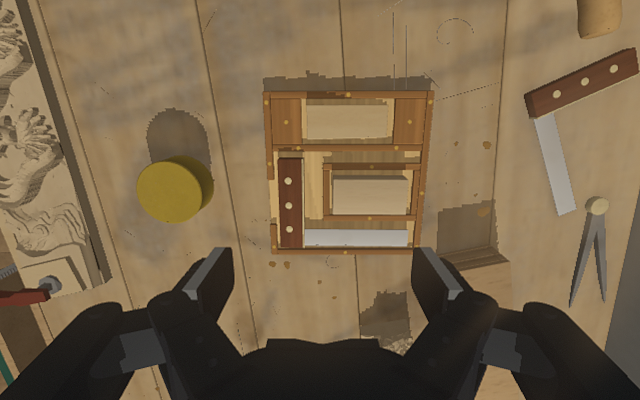

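The picture shows the square in its L bed, offcut (369,194) and wedge (346,120) in their pockets, and the wax tin undisturbed; heights match seated values. Handing in.

```bash
python3 -c "
from h import *
print(close_job())"
```

```text
the job is handed in; nothing more can be done
None
```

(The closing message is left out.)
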